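Clear the hob ring and take its temperature with a contact thermometer

ROBOT

A 6-joint arm with a two-finger parallel gripper is mounted at the origin on the work surface. World frame = base frame: x ahead of the robot, y to its left, z up, the work surface at z = 0. Lengths are in m, angles in rad, forces in N, time in s.
With the tool pointing down it reaches from about 0.4 to 0.925 m from the base axis. Payload 12.5 kg.
Tool frame: the origin (TCP) lies midway between the tips of the shut fingers; the grasp point (between the pads) lies 19 mm behind it; x points along the fingers, y is the direction in which the jaws open and shut, and the axes are right-handed (so a half turn about x gives the same grasp; the last joint's range is limited). The gripper opens to 95 mm and grips with 3 to 60 N. Pads are 20 mm wide; open, the fingers measure 119 mm over their backs; the gripper's body (75 mm by 180 mm) begins 59 mm behind the grasp point.
Start: joints at [1.093, 0.491, 1.559, -0, 1.092, -0.106], TCP at [0.227, 0.582, 0.215] pointing down, gripper open.
Joint ranges: [-3.1, 3.1], [-0.84, 2.19], [0.05, 2.79], [-1.13, 4.28], [0.06, 2.93], [-2.69, 2.69]. Speed limits (rad/s): [2.22, 2.22, 2.79, 3.14, 3.14, 3.14].

INTERFACE

Orientations are given as a 3x3 rotation matrix whose columns are the frame's x, y, z axes.
In Python, from cell import state, get_image, calibration, hand_in, recognise gives the robot as it stands. The module is installed in compiled form; this text tells all that it offers.
- The arm moves only by the shell command python3 -m pendant 'ROWS' [FORCE]. ROWS is JSON, a list of rows, each a list of 7 numbers: the shift along the tool's x, y, z in mm, then the turn, a rotation vector about the tool's x, y, z in rad, then the opening, from 0 (shut) to 1 (fully open). In form: [[x, y, z, wx, wy, wz, fingers], ...]. A call has 1 to 20 rows; each row shifts and turns the pose as measured when the row begins, along the tool's axes as they then stand; what a row does not reach is not made up. A row lasts 1/12 s, in which the tool goes at most 41.7 mm and 7.16 degrees, less where a joint would pass 70% of its speed; a pose out of reach is approached as far as the arm can. A call is refused whole if a number of a shift passes 41.7 or a number of a turn 0.125, either way. A call with a gripper value outside its range is refused whole. The fingers move at their own pace and stop on an object; FORCE is the grip in N (left out, the last holds). Time passes only in rows, so rows that do not move let the fingers close. It gives the time, the measured TCP pose, the force and the opening at its end, in the units of the state.
- state(): the state, without advancing time (a new reading comes with each control period).
- get_image(name): name is "scene" or "top"; returns the picture (400x640x3 uint8, red, green, blue); there is no depth.
- calibration(name): a dict with "fx", "fy", "cx", "cy" (pixels), "T" (4x4, takes a point from camera to world coordinates). Camera axes: x right, y down, z forward; pixel columns grow to the right and rows downward; lengths in m; the calibration is good to about 2 mm. A picture is of the moment at which its call begins. calibration takes no time and is no camera call.
- hand_in(): hands the job in, once; it reports no verdict.
Trained networks look in the newest picture that a camera, given by its name, has taken for a name from the list of things; names that differ only in an ending like _2 or _b are one class to them, and where a whole thing is asked for, a point or a joint stands for the part that bears it (a point fixed in the world has none). Each returns a list of dicts, best first, with "p" (0 to 1); they miss things now and then, are a little off and sometimes report something else, mostly with a low value. They report only what shows in the picture. A call takes as long as a camera call. They do not tell look-alikes from the thing itself.
- recognise(name, camera): "xy" ([column, row] in pixels, amid what is visible of it).
The state is a dict: "clock": time; "joints": joint angles; "qvel": joint speeds; "tau": joint torques, N m; "tool_pos": TCP position; "tcp_rot": TCP orientation; "ft_force": force on the tool from outside, world axes, zero at the start; "torque": the same for the moment, N m; "grip_width": opening from 0.0 (shut) to 1.0 (fully open).
Only numpy, scipy, OpenCV 4.12 (cv2) and the standard library are available. Lean on these libraries where they do the work, as an engineer would, in place of code of your own. Each camera call takes 0.05 s, during which the arm holds its last target. There are 200 camera calls.

TASK

Hang the wire basket by its arched handle on the hook of the stand and let go of it, so that the small hob ring it stands on is clear. Then draw the contact thermometer out of its block and hold it upright with its tip on the white cross in the middle of that ring, pressing lightly so that the sprung tip goes about half way in. Finish while still holding it pressed there, with the basket left hanging and all the other things left where they are.

Things in the scene. Friction and masses are not known exactly. Their poses are not given: they have to be found in the camera images.
- hob: flat black glass hob, 280 x 480 x 6 mm, fixed on the worktop; origin under its centre at worktop level, its top is 6 mm higher; y runs along its length. Two round cooking rings are printed on it with their centres 220 mm apart, each with a white cross (34 mm) in its middle
- ring_small: the smaller printed ring, 145 mm across, flat, on which the wire basket stands at the start (up to about 20 mm off centre, hiding the cross); origin at the middle of its cross, level with the glass. It may be the left or the right ring
- basket: open wire basket of bare steel, about 0.25 kg, 120 mm across, rim 55 mm high, with one rigid arched handle over it. Origin under its floor's centre. The handle stands in the y-z plane: uprights at y = +-60 mm, and a straight level top bar, 8 mm thick, along y from -52 to +52 mm, its axis 145 mm above the origin; open below the bar
- basket_handle (a point): middle of the axis of the basket handle's top bar, 145 mm above the basket's origin
- hook_stand: dark steel stand with one upturned hook, fixed; origin on the worktop below the hook's seat. Post (14 mm, 22 mm ball on top at 257 mm) at x = +100 mm on a 100 mm foot; from it an 8 mm round arm at y = 0 slopes down towards -x to the seat (axis 232 mm high at the post, 212 mm at the seat, x = 0), then turns up to a tip at x = -21 mm, top 248 mm high
- hook_seat (a point): where the axis of an 8 mm bar lies when it hangs in the hook: 220 mm above the worktop; the bar then runs along the stand's y axis; same axes as the stand (open side to -x)
- block: light wooden block, 80 x 80 x 70 mm tall, fixed, with a 13 mm square hole through its middle from top to bottom in which the thermometer stands; origin under its centre
- thermometer: contact thermometer, about 0.13 kg, 172 mm long, upright in the block. Origin at the end face of its tip when fully out (8 mm above the worktop in the block), z up the tool. Grey box handle 28 (x) x 22 (y) mm, z = 62 to 172 mm, display on its -x face; its lower end rests on the block. Below: 7 mm stem and 10 mm wide sprung tip, 62 mm down in the hole; draw straight up by more than that
- tip (a joint): how far the sprung tip is pushed into the thermometer, m: 0 fully out, 0.015 all the way in. Starts to give at 1 N and grows by 0.25 N per mm (about 2.9 N half way, 4.8 N all the way in)
- tip_end (a point): centre of the end face of the thermometer's sprung tip, moves with the tip
- pot: small steel pot, 120 mm across, 75 mm tall, standing on the other ring; origin under its centre
- salt: white salt cellar, 42 mm across, 68 mm tall, on the hob's front edge midway between the rings; origin under its centre
- mill: dark wooden pepper mill, 50 mm across, 102 mm tall, on the worktop; origin under its centre
- mug: white mug, 76 mm across, 90 mm tall, on the worktop; origin under its centre
- oil: green oil bottle, 66 mm across, 210 mm tall, behind the hob; origin under its centre
- jam: jam jar, 70 mm across, 100 mm tall, behind the hob; origin under its centre
Not all that is in view belongs to the job. Of the things shaped like the thermometer, the grey one is meant.

How it is judged:
On the way, in this order (a step that is already met when the one before it is completed fails the run):
1. the basket hangs by its handle on the hook, let go (contact force between basket and hook_stand above 0.5 N and contact force between the fingers and basket below 0.1 N and distance between basket_handle and hook_seat below 0.06 m and height (world z) of basket above 0.05 m and angle between basket's own z axis and vertical below 0.4 rad), for 0.3 s.
2. the thermometer is drawn out of its block, in the gripper (z of tip_end in the frame of block above 0.08 m and contact force between the fingers and thermometer above 1 N), for 0.1 s.
At the end, for the whole second after the job is handed in: Basket hangs released on the hook (handle within 60 mm of the seat, tilt under 23 deg, 50 mm clear). Gripper holds the thermometer still, within 8 deg of upright, tip within 10 mm of the small ring's cross, on the glass, 3 to 12 mm in, 0.8 N or more. No other thing moved over 40 mm (all of step 1 and horizontal distance between tip_end and ring_small below 0.01 m and angle between thermometer's own z axis and vertical below 0.14 rad and value of joint tip between 0.003 and 0.012 m and contact force between thermometer and hob above 0.8 N and contact force between the fingers and thermometer above 1 N and linear speed of thermometer below 0.02 m/s and distance of each of pot, salt, mill, mug, oil, jam from where it was at the start of the episode below 0.04 m); the arm keeps its last pose, push and grip.
It fails at once if the thermometer is driven into the hob with more than 20 N (contact force between thermometer and hob above 20 N).
It fails at once if another thing is knocked about (moved over 40 mm) (distance of any of pot, salt, mill, mug, oil, jam from where it was at the start of the episode above 0.04 m).
It also fails if it takes over 72 s, if anything falls off the work surface, if the arm or the gripper's body presses on something with over 40 N, if the wrist force passes 120 N, or if a joint passes its speed limit or range.

## Working session

There is one attempt and no reset: what is moved stays moved. The work goes in short steps, Python scripts to look and compute and a shell command to move; the robot and the scene stay as the last step left them, time stands still between calls to the robot, and variables do not carry over. Pictures are saved under pics/ and viewed, about 8 in all and at most 12, crops included, and the job is handed in when it is done.

```bash
mkdir -p pics; python3 - <<'E'
from cell import *
import cv2,numpy as np
for n in("scene","top"):
    im=get_image(n); cv2.imwrite(f"pics/{n}0.png",im[:,:,::-1]); c=calibration(n)
    print(n,c["fx"],c["fy"],c["cx"],c["cy"]); print(np.round(c["T"],3))
    for k in["hob","ring_small","basket","basket_handle","hook_stand","block","thermometer","pot","oil","mug","mill"]:
        print(k,[(np.round(d["xy"]).tolist(),round(d["p"],2)) for d in recognise(k,n)][:4])
s=state();print({k:np.round(v,3).tolist() for k,v in s.items()})
E
```

```text
scene 447.3347546238415 447.3347546238415 312.231665107602 193.15217786279518
[[-0.868  0.355 -0.349  0.92 ]
 [ 0.497  0.623 -0.603  0.788]
 [ 0.003 -0.697 -0.717  0.985]
 [ 0.     0.     0.     1.   ]]
hob [([277.0, 236.0], 0.7), ([220.0, 138.0], 0.63)]
ring_small [([290.0, 263.0], 0.72)]
basket [([292.0, 310.0], 0.73), ([303.0, 244.0], 0.7), ([216.0, 136.0], 0.23)]
basket_handle [([307.0, 239.0], 0.92)]
hook_stand [([218.0, 136.0], 0.95)]
block [([393.0, 308.0], 0.71), ([317.0, 137.0], 0.49)]
thermometer [([460.0, 310.0], 0.89), ([398.0, 282.0], 0.87), ([354.0, 294.0], 0.61)]
pot [([265.0, 185.0], 0.8)]
oil [([292.0, 311.0], 0.65)]
mug [([409.0, 228.0], 0.76), ([318.0, 135.0], 0.73)]
mill [([318.0, 136.0], 0.78)]
top 363.0687966072853 363.0687966072853 320.65470333741655 197.54088597500746
[[-0.03  -0.982  0.185  0.283]
 [-1.     0.031  0.005  0.047]
 [-0.011 -0.185 -0.983  1.379]
 [ 0.     0.     0.     1.   ]]
hob [([321.0, 192.0], 0.7), ([244.0, 154.0], 0.3)]
ring_small [([290.0, 197.0], 0.67)]
basket [([301.0, 188.0], 0.88)]
basket_handle [([300.0, 188.0], 0.87), ([228.0, 220.0], 0.61)]
hook_stand [([440.0, 183.0], 0.94)]
block [([230.0, 219.0], 0.68), ([300.0, 190.0], 0.36), ([444.0, 179.0], 0.2)]
thermometer [([190.0, 236.0], 0.69), ([220.0, 214.0], 0.48)]
pot [([359.0, 189.0], 0.84)]
oil [([247.0, 155.0], 0.88)]
mug [([267.0, 259.0], 0.72), ([230.0, 219.0], 0.28)]
mill [([395.0, 260.0], 0.71), ([357.0, 188.0], 0.42)]
{'clock': 1.2, 'joints': [1.093, 0.491, 1.559, 0.0, 1.092, -0.106], 'qvel': [-0.001, 0.001, -0.0, -0.0, 0.0, 0.0], 'tau': [0.0, -61.248, -25.843, 0.069, 0.045, -0.0], 'tool_pos': [0.227, 0.582, 0.215], 'tcp_rot': [[0.0, 0.363, 0.932], [0.0, 0.932, -0.363], [-1.0, 0.0, -0.0]], 'ft_force': [-0.15, -0.947, -0.525], 'torque': [-0.02, -0.064, -0.018], 'grip_width': 0.999}
```

```bash
python3 - <<'E'
import cv2
a=cv2.imread("pics/top0.png")[110:300,170:490]; cv2.imwrite("pics/v1.png",cv2.resize(a,None,fx=2.5,fy=2.5,interpolation=cv2.INTER_CUBIC))
a=cv2.imread("pics/scene0.png")[60:360,160:490]; cv2.imwrite("pics/v2.png",cv2.resize(a,None,fx=2,fy=2,interpolation=cv2.INTER_CUBIC))
E
```

```text
(no output)
```

View pics/v1.png

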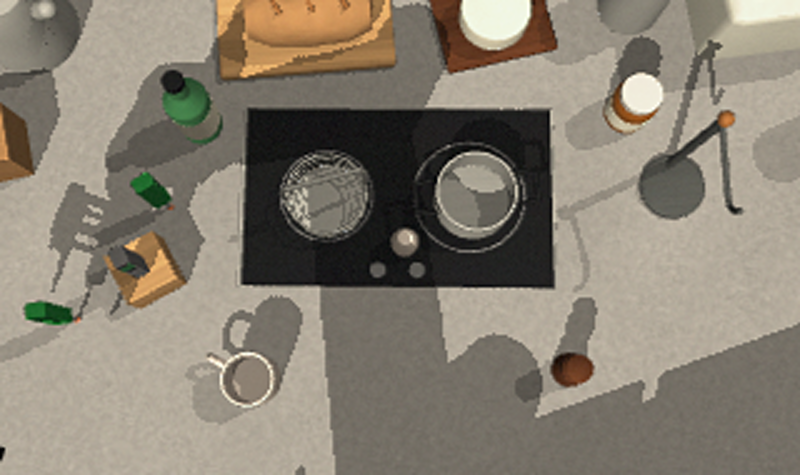

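View pics/v2.png

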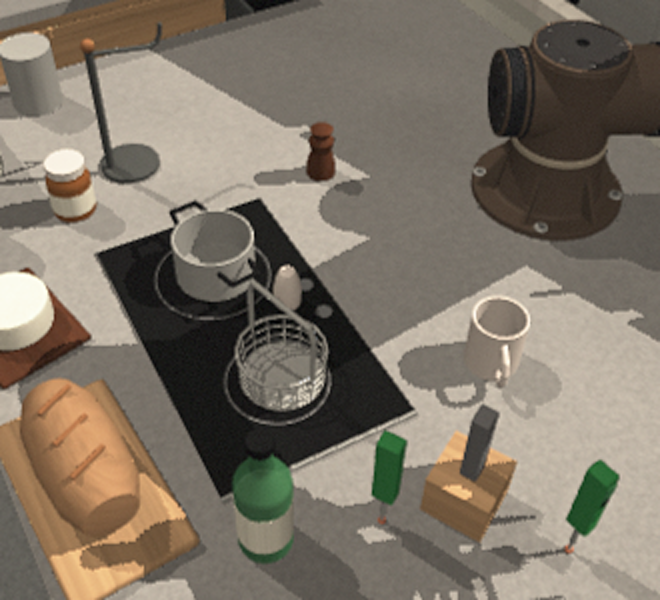

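```bash
cat > h.py <<'E'
import numpy as np
from cell import calibration,state
def ray(n,u,v):
    c=calibration(n);T=np.array(c["T"]);d=T[:3,:3]@[(u-c["cx"])/c["fx"],(v-c["cy"])/c["fy"],1]
    return T[:3,3],d
def at(n,u,v,z):
    o,d=ray(n,u,v);return o+d*(z-o[2])/d[2]
def proj(n,p):
    c=calibration(n);T=np.array(c["T"]);q=T[:3,:3].T@(np.array(p)-T[:3,3]);return np.array([c["fx"]*q[0]/q[2]+c["cx"],c["fy"]*q[1]/q[2]+c["cy"]])
def tri(a,b):
    (o,d),(p,e)=ray(*a),ray(*b)
    s,t=np.linalg.lstsq(np.c_[d,-e],p-o,rcond=None)[0];x,y=o+s*d,p+t*e
    return (x+y)/2,np.linalg.norm(x-y)
E
cat > a.py <<'E'
from h import *
np.set_printoptions(precision=3,suppress=True)
t=lambda x,y:(170+x/2.5,110+y/2.5)
s=lambda x,y:(160+x/2,60+y/2)
for n,p in dict(a=(247,108),b=(549,108),c=(555,287),d=(241,284)).items(): print("hob",n,at("top",*t(*p),.006))
print("ringbig",at("top",*t(470,197),.006),"ringsmall sc",at("scene",*s(279,382),.006),"rec",at("scene",290,263,.006))
print("bar ends",at("scene",*s(252,283),.151),at("scene",*s(313,330),.151),"rec mid",tri(("top",300,188),("scene",307,239)))
print("ball",tri(("top",*t(727,118)),("scene",*s(88,46))),at("top",*t(727,118),.257),"foot",at("top",*t(671,187),.003),at("scene",*s(129,163),.003))
print("tip",tri(("top",*t(735,210)),("scene",*s(159,30))),at("top",*t(735,210),.235),at("scene",*s(159,30),.245))
print("jam",at("top",*t(641,92),.1),"mill",at("top",*t(572,369),.1),"mug",at("top",*t(248,378),.09),"salt",at("top",*t(405,240),.068),"oil",at("top",*t(173,82),.21))
print("block",at("top",*t(144,270),.07),"thermo top",tri(("top",*t(124,256)),("scene",*s(487,412))),"bl cen", [at("top",*t(*p),.07) for p in((157,233),(106,268),(138,307),(187,280))])
print("bl scene",[at("scene",*s(*p),.07) for p in((458,436),(516,462),(483,507),(426,475))])
E
python3 a.py; python3 - <<'E'
import cv2
a=cv2.imread("pics/top0.png")
b=cv2.imread("pics/scene0.png")
o=cv2.hconcat([cv2.resize(a[180:250,190:260],(400,400),interpolation=3),cv2.resize(b[260:340,360:440],(400,400),interpolation=3)])
o2=cv2.hconcat([cv2.resize(a[160:220,270:330],(400,400),interpolation=3) if 0 else cv2.resize(a[120:200,400:480],(400,200*2),interpolation=3),cv2.resize(b[190:270,260:340],(400,400),interpolation=3)])
cv2.imwrite("pics/v3.png",cv2.resize(cv2.vconcat([o,o2]),(600,600)))
E
```

```text
hob a [0.726 0.253 0.006]
hob b [ 0.71  -0.222  0.006]
hob c [ 0.428 -0.213  0.006]
hob d [0.447 0.263 0.006]
ringbig [ 0.571 -0.091  0.006] ringsmall sc [0.583 0.137 0.006] rec [0.624 0.159 0.006]
bar ends [0.588 0.079 0.151] [0.56  0.185 0.151] rec mid (array([0.567, 0.135, 0.048]), np.float64(0.014571286565318873))
ball (array([ 0.614, -0.404,  0.244]), np.float64(0.0022593092685588155)) [ 0.611 -0.399  0.257] foot [ 0.578 -0.403  0.003] [ 0.582 -0.403  0.003]
tip (array([ 0.496, -0.406,  0.234]), np.float64(0.0008895266265841909)) [ 0.496 -0.406  0.235] [ 0.503 -0.389  0.245]
jam [ 0.701 -0.34   0.1  ] mill [ 0.304 -0.211  0.1  ] mug [0.305 0.241 0.09 ] salt [0.497 0.013 0.068] oil [0.7   0.323 0.21 ]
block [0.465 0.395 0.07 ] thermo top (array([0.467, 0.396, 0.177]), np.float64(0.006333678895433439)) bl cen [array([0.519, 0.377, 0.07 ]), array([0.469, 0.45 , 0.07 ]), array([0.411, 0.402, 0.07 ]), array([0.448, 0.332, 0.07 ])]
bl scene [array([0.457, 0.357, 0.07 ]), array([0.419, 0.42 , 0.07 ]), array([0.489, 0.447, 0.07 ]), array([0.521, 0.382, 0.07 ])]
```

View pics/v3.png

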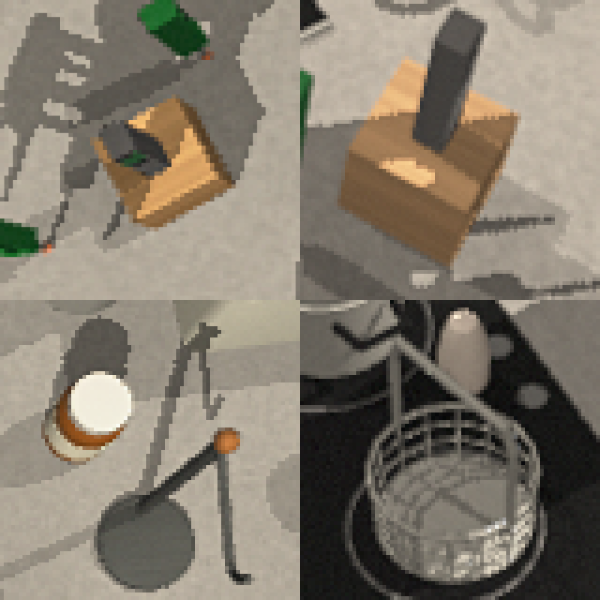

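```bash
cat > b.py <<'E'
from h import *
import cv2
from scipy.optimize import least_squares
np.set_printoptions(precision=4,suppress=True)
def P(q,p): c,s=np.cos(q[2]),np.sin(q[2]); return [q[0]+c*p[0]-s*p[1],q[1]+s*p[0]+c*p[1],p[2]+(q[3] if len(q)>3 else 0)]
S=[("top",(460.8,157.3),(.1,0,.257)),("scene",(204,83),(.1,0,.257)),("scene",(240,73.5),(-.021,0,.247)),("top",(464.3,193.7),(-.015,0,.23)),("top",(462.7,193.1),(0,0,.212))]
f=lambda q:np.concatenate([proj(n,P(q,p))-px for n,px,p in S])
r=least_squares(f,[.51,-.4,0]);print("stand",r.x,f(r.x))
B=[("scene",(286.1,202.5),(0,-.057,.149)),("scene",(316,222),(0,.057,.149))]
g=lambda q:np.concatenate([proj(n,P([*q,.006],p))-px for n,px,p in B])
b=least_squares(g,[.57,.13,.2]);print("basket",b.x,g(b.x))
def draw(n,im,pts,k,o):
    pp=np.array([(proj(n,p)-o)*k for p in pts]);cv2.polylines(im,[np.int32(pp)],False,(0,0,255),1)
out=[]
for n,crop in(("top",(120,410)),("scene",(65,180)),("top",(150,265)),("scene",(190,260))):
    im=cv2.imread(f"pics/{n}0.png")[crop[0]:crop[0]+80,crop[1]:crop[1]+80];im=cv2.resize(im,(400,400),interpolation=3)
    o=np.array(crop[::-1])
    draw(n,im,[P(r.x,p) for p in((.1,0,0),(.1,0,.257),(.1,0,.232),(0,0,.212),(-.021,0,.22),(-.021,0,.248))],5,o)
    draw(n,im,[P([*b.x,.006],p) for p in((0,-.06,.055),(0,-.06,.137),(0,-.052,.145),(0,.052,.145),(0,.06,.137),(0,.06,.055))],5,o)
    draw(n,im,[P([*b.x,.006],(.06*np.cos(a),.06*np.sin(a),.055)) for a in np.linspace(0,6.3,40)],5,o)
    out.append(im)
cv2.imwrite("pics/v4.png",cv2.resize(cv2.vconcat([cv2.hconcat(out[:2]),cv2.hconcat(out[2:])]),(600,600)))
E
python3 b.py
```

```text
stand [ 0.5119 -0.4066  0.1057] [-0.9169 -0.04    0.7    -3.0834  0.3526 -2.9364 -0.1339  0.1407 -1.5682
 -2.6438]
basket [0.5742 0.1314 0.2992] [-1.5753 -2.1185  1.5015  1.8209]
```

View pics/v4.png

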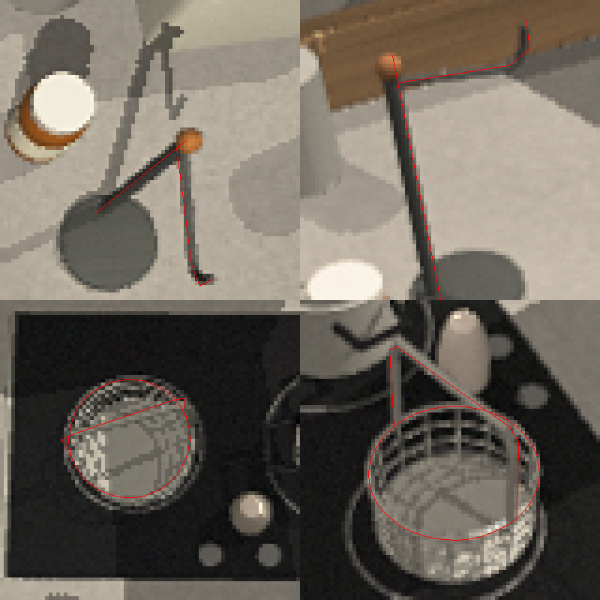

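The overlays agree with the images. The basket is at about (0.574, 0.131) with yaw about 0.28, the seat at about (0.511, -0.406) with yaw about 0.1, and the thermometer at about (0.467, 0.396). I'll start moving and grip the bar off-centre so the fingers clear the hook arm.

```bash
cat > go.py <<'E'
import sys;from h import *
# usage: go.py x y z jaw_angle_deg : remaining shift in tool axes (mm), turn about tool x
np.set_printoptions(precision=3,suppress=True)
s=state();R=np.array(s["tcp_rot"]);p=np.array(s["tool_pos"])
a=list(map(float,sys.argv[1:]));d=R.T@(np.array(a[:3])-p)*1000
j=np.arctan2(R[1,1],R[0,1]);w=-(np.radians(a[3])-j);w=(w+np.pi)%(2*np.pi)-np.pi
print("t",round(s["clock"],2),"pos",p,"jaw",round(np.degrees(j),1),"down",R[:,0],"q6",round(s["joints"][5],2),"ft",np.round(s["ft_force"],1),"grip",round(s["grip_width"],3))
print("shift",np.round(d,1),"wx",round(w,3))
E
python3 -m pendant '[[-6,0,0,0.115,0,0,1],[-6,0,0,0.115,0,0,1],[-6,0,0,0.115,0,0,1],[-6,0,0,0.115,0,0,1],[-6,0,0,0.115,0,0,1],[-6,0,0,0.115,0,0,1],[-6,0,0,0.115,0,0,1],[-6,0,0,0.115,0,0,1]]'; python3 go.py .565 .163 .26 16
```

```text
clock: 1.87
tool_pos: [0.2267, 0.5817, 0.2631]
tcp_rot: [[-0.001, 0.971, 0.238], [-0.003, 0.238, -0.971], [-1.0, -0.002, 0.002]]
ft_force: [-0.0, -0.6, 0.9]
grip_width: 0.999
t 1.87 pos [0.227 0.582 0.263] jaw 13.8 down [-0.001 -0.003 -1.   ] q6 0.85 ft [-0.  -0.6  0.9] grip 0.999
shift [  3.8 228.8 487.3] wx -0.039
```

```bash
python3 -m pendant '[[0,17.6,37.5,-0.02,0,0,1],[0,17.6,37.5,-0.02,0,0,1],[0,17.6,37.5,0,0,0,1],[0,17.6,37.5,0,0,0,1],[0,17.6,37.5,0,0,0,1],[0,17.6,37.5,0,0,0,1],[0,17.6,37.5,0,0,0,1],[0,17.6,37.5,0,0,0,1],[0,17.6,37.5,0,0,0,1],[0,17.6,37.5,0,0,0,1],[0,17.6,37.5,0,0,0,1],[0,17.6,37.5,0,0,0,1],[0,17.6,37.5,0,0,0,1]]' >/dev/null; python3 go.py .565 .163 .132 16
```

```text
t 2.95 pos [0.575 0.171 0.266] jaw 16.0 down [ 0.003  0.002 -1.   ] q6 -0.1 ft [ 0.8  1.2 -0.1] grip 0.998
shift [133.5 -12.4   4.6] wx -0.001
```

```bash
python3 -m pendant '[[33,-4,1.5,0,0,0,1],[33,-4,1.5,0,0,0,1],[33,-4,1.5,0,0,0,1],[33,0,0,0,0,0,1],[0,0,0,0,0,0,1]]' >/dev/null; python3 go.py .565 .163 .132 16; python3 - <<'E'
from cell import *;import cv2
o=[cv2.resize(get_image(n)[r:r+100,c:c+100,::-1],(400,400),interpolation=3) for n,r,c in(("top",140,250),("scene",170,260))]
cv2.imwrite("pics/v5.png",cv2.hconcat(o))
E
```

```text
t 3.37 pos [0.573 0.154 0.131] jaw 15.4 down [ 0.011  0.003 -1.   ] q6 -0.12 ft [-0.3  0.7 -0.5] grip 1.002
shift [ -1.4  -5.2 -10.4] wx -0.011
```

View pics/v5.png

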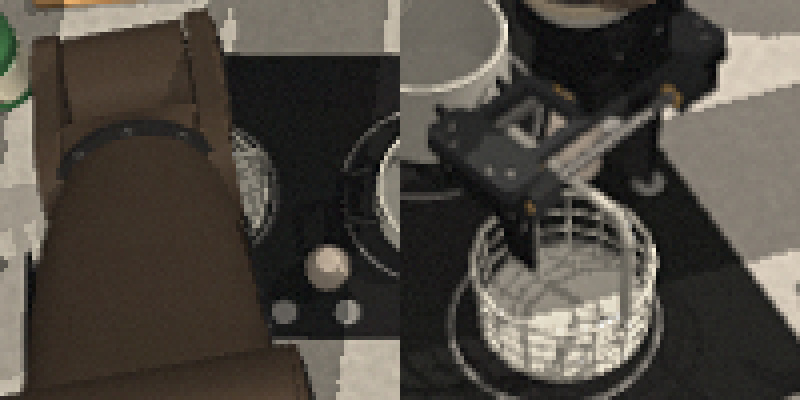

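The scene crop shows the fingers straddling the bar. I'll shift about 10 mm outward along the bar and close.

```bash
python3 -m pendant '[[-1,-4,-11,0,0.01,0,1],[0,0,0,0,0,0,0],[0,0,0,0,0,0,0],[0,0,0,0,0,0,0],[0,0,0,0,0,0,0],[0,0,0,0,0,0,0],[0,0,0,0,0,0,0],[0,0,0,0,0,0,0],[0,0,0,0,0,0,0],[0,0,0,0,0,0,0],[0,0,0,0,0,0,0],[0,0,0,0,0,0,0]]' 50 >/dev/null; python3 go.py .565 .163 .249 16
```

```text
t 4.47 pos [0.571 0.168 0.147] jaw 15.5 down [ 0.028  0.017 -0.999] q6 -0.11 ft [-0.4  0.3 -0.3] grip 0.288
shift [-102.3   -3.7    2. ] wx -0.008
```

```bash
python3 -m pendant '[[0,0,0,0,0,0,0],[0,0,0,0,0,0,0]]' >/dev/null; python3 go.py .565 .163 .132 16;python3 -m pendant '[[0,0,0,0,0,0,0],[0,0,0,0,0,0,0],[0,0,0,0,0,0,0],[0,0,0,0,0,0,0]]' >/dev/null; python3 go.py .565 .163 .132 16
```

```text
t 4.63 pos [0.571 0.168 0.147] jaw 15.5 down [ 0.027  0.017 -0.999] q6 -0.11 ft [-0.7  1.3 -0.6] grip 0.145
shift [14.5 -7.2  3. ] wx -0.008
t 4.97 pos [0.571 0.168 0.147] jaw 15.5 down [ 0.027  0.017 -0.999] q6 -0.11 ft [ 0.2 -0.2 -0.8] grip 0.071
shift [14.4 -7.3  3.3] wx -0.009
```

```bash
cat >> go.py <<'E'
from scipy.spatial.transform import Rotation as Ro
c,n=np.cos(np.radians(a[3])),np.sin(np.radians(a[3]))
T=np.array([[0,c,n],[0,n,-c],[-1,0,0]]);print("rotvec",np.round(Ro.from_matrix(R.T@T).as_rotvec(),3))
E
python3 -m pendant '[[0,0,0,0,0,0,0.35],[0,0,0,0,0,0,0.35],[0,0,0,0,0,0,0.35],[0,0,0,0,0,0,0.35]]'>/dev/null;python3 go.py .565 .163 .132 16;  python3 -m pendant '[[7,-2,0,0,-0.004,-0.015,0.35],[7,-2,0,0,-0.004,-0.015,0.35],[0,0,0,0,0,0,0.35]]'>/dev/null;python3 go.py .565 .163 .132 16
```

```text
t 5.3 pos [0.571 0.168 0.147] jaw 15.5 down [ 0.028  0.017 -0.999] q6 -0.11 ft [-0.5  0.2 -0.4] grip 0.292
shift [14.3 -7.3  3.2] wx -0.008
rotvec [-0.008 -0.009 -0.031]
t 5.55 pos [0.567 0.167 0.131] jaw 15.5 down [-0.001 -0.001 -1.   ] q6 -0.1 ft [-0.6  0.3 -0.4] grip 0.346
shift [-0.5 -2.8  2.9] wx -0.008
rotvec [-0.008  0.     0.001]
```

```bash
python3 -m pendant '[[0,0,2,0,0,0,0],[0,0,0,0,0,0,0],[0,0,0,0,0,0,0],[0,0,0,0,0,0,0],[0,0,0,0,0,0,0],[0,0,0,0,0,0,0],[0,0,0,0,0,0,0],[0,0,0,0,0,0,0]]' 60 >/dev/null; python3 go.py .565 .163 .132 16; python3 -m pendant '[[-20,0,0,0,0,0,0],[-30,0,0,0,0,0,0],[-30,0,0,0,0,0,0],[-30,0,0,0,0,0,0],[0,0,0,0,0,0,0],[0,0,0,0,0,0,0]]' >/dev/null; python3 go.py .41 -.40 .249 6;python3 - <<'E'
from cell import *;import cv2
cv2.imwrite("pics/v6.png",cv2.resize(get_image("scene")[90:330,180:500,::-1],(640,480),interpolation=3))
E
```

```text
t 6.22 pos [0.567 0.164 0.131] jaw 15.5 down [-0.003 -0.001 -1.   ] q6 -0.1 ft [-0.   0.7 -1.8] grip 0.067
shift [-1.5 -2.6  0.6] wx -0.008
rotvec [-0.008  0.     0.003]
t 6.72 pos [0.566 0.164 0.243] jaw 15.5 down [-0.009 -0.002 -1.   ] q6 -0.1 ft [ 0.5  0.2 -2.9] grip 0.069
shift [  -3.8 -301.3  502. ] wx 0.166
rotvec [ 0.166 -0.     0.01 ]
```

View pics/v6.png

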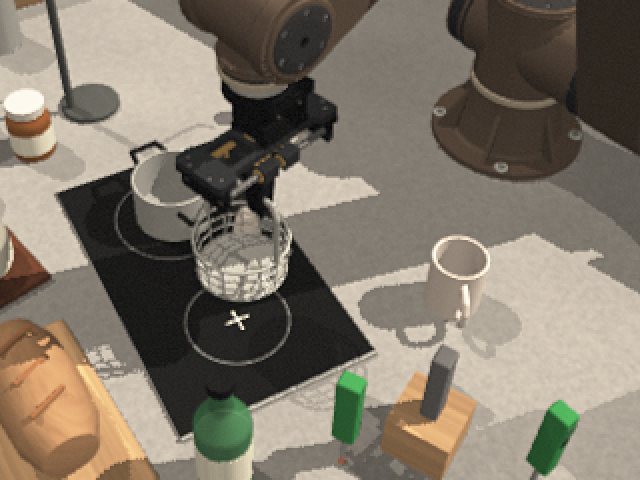

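Basket is lifted level, and the cross shows at v6 (237,320), i.e. pixel (298.5,250). I'll check the basket's offset in the grip, then carry it over.

```bash
python3 - <<'E'
from h import *
print("cross",at("scene",298.5,250,.006),"rim",at("scene",180+242/2,90+243/2,.172))
E
python3 -m pendant '[[0,-11,36,0.085,0,0.005,0],[0,-14,36,0.085,0,0.005,0],[0,-19,36,0,0,0,0],[0,-20,36,0,0,0,0],[0,-20,36,0,0,0,0],[0,-20,36,0,0,0,0],[0,-20,36,0,0,0,0],[0,-20,36,0,0,0,0],[0,-20,36,0,0,0,0],[0,-20,36,0,0,0,0],[0,-20,36,0,0,0,0],[0,-20,36,0,0,0,0]]' >/dev/null; python3 go.py .408 -.382 .249 5.7
```

```text
cross [0.58400101 0.13252654 0.006     ] rim [0.58000858 0.14444657 0.172     ]
t 7.77 pos [ 0.388 -0.289  0.228] jaw 5.9 down [-0.017  0.009 -1.   ] q6 -0.87 ft [ 1.3 -0.2 -3. ] grip 0.066
shift [-22.1  10.2  94.8] wx 0.004
rotvec [ 0.004 -0.011  0.016]
```

```bash
python3 -m pendant '[[-11,3,24,0,-0.005,0.008,0],[-11,3,24,0,-0.005,0.008,0],[0,3,24,0,0,0,0],[0,3,24,0,0,0,0],[0,0,0,0,0,0,0],[0,0,0,0,0,0,0]]' >/dev/null; python3 go.py .408 -.382 .249 5.7; python3 - <<'E'
from cell import *;import cv2
o=[cv2.resize(get_image(n)[r:r+110,c:c+110,::-1],(400,400),interpolation=3) for n,r,c in(("top",130,390),("scene",50,190))]
cv2.imwrite("pics/v7.png",cv2.hconcat(o))
E
```

```text
t 8.27 pos [ 0.403 -0.393  0.241] jaw 5.4 down [-0.009  0.01  -1.   ] q6 -0.98 ft [-0.1  0.8 -1.6] grip 0.069
shift [ -7.5   6.1 -10.5] wx -0.006
rotvec [-0.006 -0.011  0.008]
```

View pics/v7.png

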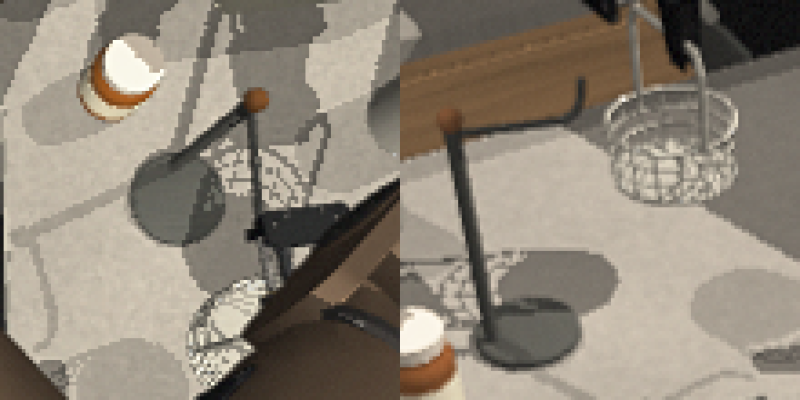

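```bash
python3 - <<'E'
from h import *
print("rim",at("scene",264.3,82.5,.170)); a=at("scene",254.6,51.4,.256);b=at("scene",271.7,63.2,.256);print(a,b,(a+b)/2,np.linalg.norm(a-b))
s=state();print(s["tool_pos"])
f=lambda p:np.round(proj("scene",p),1)
print("seat proj",f([.511,-.406,.212]),"tip",f([.511-.021,-.408,.248]))
E
```

```text
rim [ 0.40701161 -0.4243311   0.17      ]
[ 0.40787786 -0.48141855  0.256     ] [ 0.39235726 -0.3862311   0.256     ] [ 0.40011756 -0.43382482  0.256     ] 0.09644449157128203
[ 0.40300219 -0.39217941  0.24181695]
seat proj [236.1  82.5] tip [240.7  70.3]
```

```bash
python3 -m pendant '[[-8,5,-11,-0.006,-0.011,0.008,0],[-3,0,0,0,0,0,0],[0,0,0,0,0,0,0]]' >/dev/null; python3 go.py .5195 -.371 .252 5.7
```

```text
t 8.62 pos [ 0.407 -0.377  0.253] jaw 5.9 down [-0.     0.001 -1.   ] q6 -0.97 ft [-0.2 -0.5 -1.4] grip 0.07
shift [  0.7 112.6   5.2] wx 0.003
rotvec [ 0.003 -0.001  0.   ]
```

```bash
python3 -m pendant '[[-1,18,1,0,0,0,0],[-1,20,1,0,0,0,0],[-1,20,1,0,0,0,0],[-1,20,1,0,0,0,0],[0,20,1,0,0,0,0],[0,12,0,0,0,0,0],[0,0,0,0,0,0,0]]' >/dev/null; python3 go.py .5195 -.371 .203 5.7;  python3 - <<'E'
from cell import *;import cv2
o=[cv2.resize(get_image(n)[r:r+110,c:c+110,::-1],(400,400),interpolation=3) for n,r,c in(("top",130,390),("scene",50,190))]
cv2.imwrite("pics/v8.png",cv2.hconcat(o))
E
```

```text
t 9.2 pos [ 0.522 -0.366  0.26 ] jaw 6.1 down [ 0.002 -0.002 -1.   ] q6 -0.82 ft [ 0.1  0.3 -1.5] grip 0.067
shift [57.2 -2.7  4.8] wx 0.007
rotvec [ 0.007  0.002 -0.002]
```

View pics/v8.png

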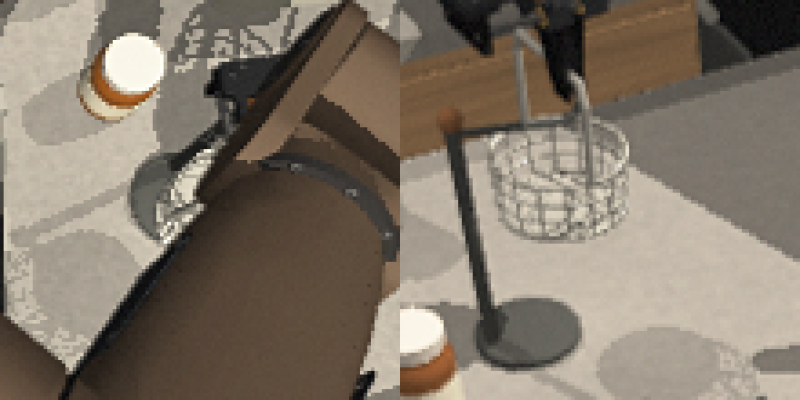

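The hook arm now passes under the bar. In v8 the arm runs through the handle's opening at about (540,125). Next I lower it.

```bash
python3 -m pendant '[[14,-1,3,0,0,0,0],[14,-1,2,0,0,0,0],[14,0,0,0,0,0,0],[6,0,0,0,0,0,0],[0,0,0,0,0,0,0]]' >/dev/null; python3 go.py .5195 -.371 .203 5.7;  python3 -m pendant '[[4,0,0,0,0,0,0],[3,0,0,0,0,0,0],[0,0,0,0,0,0,0]]' >/dev/null; python3 go.py .5195 -.371 .203 5.7
```

```text
t 9.72 pos [ 0.514 -0.372  0.212] jaw 6.0 down [ 0.001 -0.003 -1.   ] q6 -0.83 ft [-0.7  0.6 -2.2] grip 0.071
shift [ 9.3  5.9 -0.4] wx 0.005
rotvec [ 0.005  0.003 -0.001]
t 9.97 pos [ 0.513 -0.373  0.206] jaw 5.9 down [ 0.002 -0.004 -1.   ] q6 -0.83 ft [ 0.2  0.  -2. ] grip 0.071
shift [ 3.4  6.9 -0.8] wx 0.004
rotvec [ 0.004  0.004 -0.001]
```

```bash
for i in 1 2 3; do python3 -m pendant '[[2.5,0,0,0,0,0,0],[0,0,0,0,0,0,0]]' >/dev/null; python3 go.py .5195 -.371 .203 5.7|head -1; done
```

```text
t 10.13 pos [ 0.513 -0.373  0.205] jaw 5.9 down [ 0.003 -0.005 -1.   ] q6 -0.83 ft [ 0.   0.1 -2. ] grip 0.067
t 10.3 pos [ 0.513 -0.373  0.202] jaw 6.0 down [ 0.003 -0.005 -1.   ] q6 -0.83 ft [ 0.2  0.2 -2.4] grip 0.068
t 10.47 pos [ 0.513 -0.373  0.2  ] jaw 6.0 down [ 0.004 -0.006 -1.   ] q6 -0.83 ft [-0.1  0.1 -2.3] grip 0.068
```

```bash
for i in 1 2 3; do python3 -m pendant '[[3,0,0,0,0,0,0],[0,0,0,0,0,0,0]]' >/dev/null; python3 go.py .5195 -.371 .203 5.7|head -1; done
```

```text
t 10.63 pos [ 0.514 -0.373  0.198] jaw 6.0 down [ 0.005 -0.007 -1.   ] q6 -0.83 ft [-2.8  2.1  3.9] grip 0.068
t 10.8 pos [ 0.514 -0.373  0.198] jaw 6.0 down [ 0.007 -0.008 -1.   ] q6 -0.83 ft [-3.   1.2  3.1] grip 0.071
t 10.97 pos [ 0.514 -0.373  0.197] jaw 6.0 down [ 0.008 -0.01  -1.   ] q6 -0.83 ft [-2.6  1.   2.7] grip 0.071
```

Contact: the hook now carries the weight. Releasing.

```bash
python3 -m pendant '[[0,0,0,0,0,0,0.4],[0,0,0,0,0,0,0.4],[0,0,0,0,0,0,0.4],[0,0,0,0,0,0,0.4],[0,0,0,0,0,0,0.4],[0,0,0,0,0,0,0.4]]' >/dev/null; python3 go.py .5195 -.371 .203 5.7;  python3 -m pendant '[[-15,0,0,0,0,0,0.4],[-20,0,0,0,0,0,0.4],[-30,0,0,0,0,0,0.4],[-40,0,0,0,0,0,0.4],[0,0,0,0,0,0,1]]'>/dev/null; python3 go.py .467 .396 .26 30;  python3 - <<'E'
from cell import *;import cv2
o=[cv2.resize(get_image(n)[r:r+110,c:c+110,::-1],(400,400),interpolation=3) for n,r,c in(("scene",50,190),("scene",240,350))]
cv2.imwrite("pics/v9.png",cv2.hconcat(o))
E
```

```text
t 11.47 pos [ 0.514 -0.373  0.198] jaw 6.0 down [ 0.01  -0.012 -1.   ] q6 -0.83 ft [0.1 0.1 0.1] grip 0.387
shift [-5.3  5.3 -1.6] wx 0.005
rotvec [ 0.005  0.013 -0.009]
t 11.88 pos [ 0.513 -0.372  0.304] jaw 6.0 down [ 0.005 -0.008 -1.   ] q6 -0.83 ft [1.9 0.8 0.3] grip 0.429
shift [  37.6   34.3 -768.5] wx -0.419
rotvec [-0.419  0.009 -0.003]
```

View pics/v9.png

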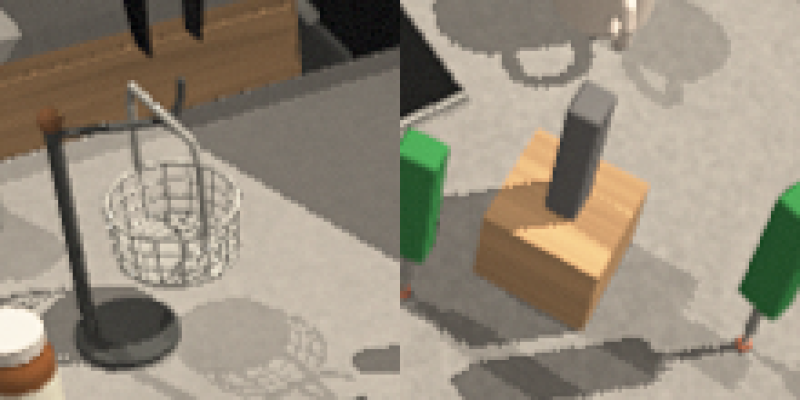

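```bash
python3 - <<'E'
from h import *
np.set_printoptions(precision=4,suppress=True)
s=lambda p:(350+(p[0]-400)/3.636,240+p[1]/3.636)
A=lambda ps,z:np.array([at("scene",*s(p),z) for p in ps])
for ps,z in((((540,132),(648,187),(597,278),(485,215)),.07),(((585,82),(617,97),(603,124),(572,112)),.18)):
    q=A(ps,z);print(q.mean(0));e=np.roll(q,-1,0)-q;print([(round(np.linalg.norm(v),4),round(np.degrees(np.arctan2(v[1],v[0])),1)) for v in e])
E
```

```text
[0.4713 0.4038 0.07  ]
[(np.float64(0.0773), np.float64(117.3)), (np.float64(0.0774), np.float64(27.0)), (np.float64(0.0787), np.float64(-63.9)), (np.float64(0.0757), np.float64(-154.0))]
[0.4709 0.4046 0.18  ]
[(np.float64(0.0206), np.float64(118.6)), (np.float64(0.0221), np.float64(29.9)), (np.float64(0.019), np.float64(-55.9)), (np.float64(0.024), np.float64(-146.2))]
```

```bash
python3 - <<'E'
from h import *
print(at("scene",160+381/2,60+522/2,.0),at("scene",160+570/2,60+550/2,0),at("top",170+170/2.5,110+208/2.5,0))
E
python3 -m pendant '[[0,0,0,-0.092,0,0,0.55],[0,0,0,-0.092,0,0,0.55],[0,0,0,-0.092,0,0,0.55],[0,0,0,-0.092,0,0,0.55]]'>/dev/null
python3 -m pendant '[[0,16,-37,0,0,0,0.55],[0,16,-37,0,0,0,0.55],[0,16,-37,0,0,0,0.55],[0,16,-37,0,0,0,0.55],[0,16,-37,0,0,0,0.55],[0,16,-37,0,0,0,0.55],[0,16,-37,0,0,0,0.55],[0,16,-37,0,0,0,0.55],[0,16,-37,0,0,0,0.55],[0,16,-37,0,0,0,0.55],[0,16,-37,0,0,0,0.55],[0,16,-37,0,0,0,0.55],[0,16,-37,0,0,0,0.55],[0,16,-37,0,0,0,0.55]]'>/dev/null; python3 go.py .469 .399 .26 27
```

```text
[0.57477849 0.37638372 0.        ] [0.40164093 0.51658079 0.        ] [0.57005968 0.37456999 0.        ]
t 13.48 pos [0.456 0.205 0.278] jaw 27.5 down [-0.03   0.008 -1.   ] q6 -0.21 ft [ 0.3 -0.  -0.2] grip 0.554
shift [  18.8  101.6 -165.4] wx 0.009
rotvec [ 0.009 -0.021  0.023]
```

```bash
python3 -m pendant '[[0,25,-41,0,-0.01,0.01,0.55],[0,25,-41,0,-0.01,0.01,0.55],[0,25,-41,0,0,0,0.55],[0,25,-41,0,0,0,0.55],[0,0,0,0,0,0,0.55]]'>/dev/null; python3 go.py .469 .399 .215 27; python3 -m pendant '[[0,0,0,0,0,0,0.55],[0,0,0,0,0,0,0.55]]'>/dev/null; python3 go.py .469 .399 .215 27
```

```text
t 13.9 pos [0.462 0.377 0.272] jaw 27.8 down [-0.009 -0.003 -1.   ] q6 0.09 ft [ 1.2 -0.8 -0.7] grip 0.551
shift [ 56.6  16.5 -16.2] wx 0.014
rotvec [ 0.014 -0.001  0.01 ]
t 14.07 pos [0.461 0.379 0.268] jaw 28.0 down [-0.013 -0.006 -1.   ] q6 0.09 ft [ 0.6  0.1 -1. ] grip 0.552
shift [ 53.2  17.4 -14.3] wx 0.017
rotvec [ 0.017 -0.001  0.014]
```

```bash
python3 -m pendant '[[20,10,-10,0.017,-0.001,0.014,0.55],[20,8,-6,0,0,0,0.55],[10,0,0,0,0,0,0.55],[0,0,0,0,0,0,0.55]]'>/dev/null; python3 go.py .469 .399 .215 27;python3 - <<'E'
from cell import *;import cv2
cv2.imwrite("pics/v10.png",cv2.resize(get_image("scene")[230:350,330:450,::-1],(480,480),interpolation=3))
E
```

```text
t 14.4 pos [0.47  0.397 0.216] jaw 26.8 down [-0.001 -0.002 -1.   ] q6 0.13 ft [-0.2  0.3  0.3] grip 0.549
shift [ 0.8  0.1 -2.2] wx -0.004
rotvec [-0.004  0.001  0.001]
```

View pics/v10.png

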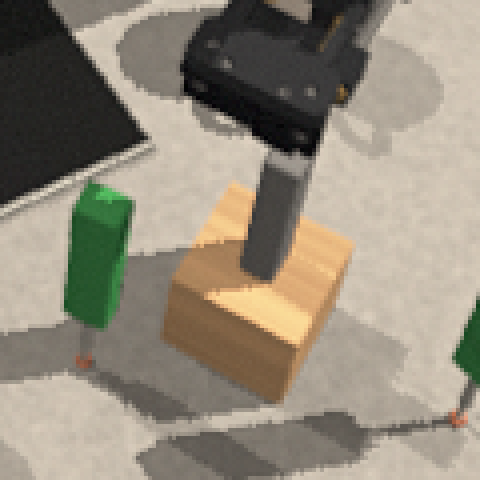

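```bash
python3 - <<'E'
from h import *
s=state();R=np.array(s["tcp_rot"]);p=np.array(s["tool_pos"])
for d in(0,.026,-.026,.045,-.045):print(d,(proj("scene",p+R[:,1]*d)-[330,230])*4,(proj("scene",p+R[:,1]*d-R[:,0]*.078)-[330,230])*4)
for z in(.07,.18):print((proj("scene",[.470,.401,z])-[330,230])*4)
E
```

```text
0 [296.13238312 102.7429943 ] [319.88493081   9.06097196]
0.026 [274.52290904 136.76495698] [297.30119278  43.63981458]
-0.026 [317.05917467  69.79584721] [341.71096473 -24.35772034]
0.045 [258.2801823  162.33751099] [280.29551803  69.67786686]
-0.045 [331.93851401  46.36981075] [357.2032742  -48.07859997]
[262.89084726 257.22139305]
[290.76616688 148.46244867]
```

```bash
python3 -m pendant '[[20,0,-1,0,0,0,0.55],[20,0,0,0,0,0,0.55],[20,0,0,0,0,0,0.55],[18,0,0,0,0,0,0.55],[0,0,0,0,0,0,0.55]]'>/dev/null; python3 go.py .469 .400 .135 27; python3 -m pendant '[[0,0,0,0,0,0,0.2],[0,0,0,0,0,0,0.2],[0,0,0,0,0,0,0.2],[0,0,0,0,0,0,0.2],[0,0,0,0,0,0,0.2],[0,0,0,0,0,0,0.2]]' 5 >/dev/null; python3 go.py .469 .400 .135 27
```

```text
t 14.87 pos [0.472 0.394 0.143] jaw 26.5 down [ 0.007  0.003 -1.   ] q6 0.13 ft [ 0.8 -1.4  0.1] grip 0.55
shift [ 7.7 -0.4 -6.9] wx -0.009
rotvec [-0.009  0.    -0.007]
t 15.37 pos [0.474 0.393 0.149] jaw 26.4 down [ 0.012  0.006 -1.   ] q6 0.13 ft [-0.3 -0.6 -1.8] grip 0.294
shift [14.5 -1.8 -8.4] wx -0.01
rotvec [-0.01  -0.    -0.013]
```

```bash
python3 -m pendant '[[0,0,0,0,0,0,0.5],[0,0,0,0,0,0,0.5],[0,0,0,0,0,0,0.5],[7,-1,-4,-0.01,0,-0.013,0.5],[7,-1,-4,0,0,0,0.5],[0,0,0,0,0,0,0.5]]'>/dev/null; python3 go.py .469 .400 .135 27; python3 -m pendant '[[0,0,0,0,0,0,0.2],[0,0,0,0,0,0,0.2],[0,0,0,0,0,0,0.2],[0,0,0,0,0,0,0.2],[0,0,0,0,0,0,0.2]]' 5 >/dev/null; python3 go.py .469 .400 .135 27;  python3 -m pendant '[[0,0,0,0,0,0,0],[0,0,0,0,0,0,0]]' 50 >/dev/null; python3 go.py .469 .400 .135 27
```

```text
t 15.87 pos [0.469 0.4   0.135] jaw 27.0 down [ 0.001  0.001 -1.   ] q6 0.13 ft [-0.6 -0.6 -0.6] grip 0.496
shift [ 0.4 -0.1  0.4] wx 0.0
rotvec [ 0.    -0.001 -0.002]
t 16.28 pos [0.468 0.401 0.134] jaw 27.1 down [-0.  0. -1.] q6 0.13 ft [-0.5 -0.4 -1.4] grip 0.295
shift [-0.8  0.2  1. ] wx 0.001
rotvec [ 0.001 -0.     0.   ]
t 16.45 pos [0.468 0.401 0.134] jaw 27.1 down [-0.  0. -1.] q6 0.13 ft [-0.2 -0.3 -0.9] grip 0.293
shift [-0.8  0.3  0.8] wx 0.001
rotvec [ 0.001 -0.     0.   ]
```

```bash
python3 -m pendant '[[-8,0,0,0,0,0,0],[-15,0,0,0,0,0,0],[-15,0,0,0,0,0,0],[-15,0,0,0,0,0,0],[-15,0,0,0,0,0,0],[-15,0,0,0,0,0,0],[-15,0,0,0,0,0,0],[-10,0,0,0,0,0,0],[0,0,0,0,0,0,0],[0,0,0,0,0,0,0]]'>/dev/null; python3 go.py .584 .1325 .24 27;python3 - <<'E'
from cell import *;import cv2,numpy as np
from h import *
print(at("scene",298.5,250,.006))
cv2.imwrite("pics/top1.png",get_image("top")[:,:,::-1]);im=get_image("scene")[:,:,::-1];cv2.imwrite("pics/scene1.png",im)
# white cross: bright blob near the estimate
for n,f in(("scene","scene1"),("top","top1")):
    g=cv2.cvtColor(cv2.imread(f"pics/{f}.png"),6);u,v=np.int32(proj(n,[.584,.1325,.006]))
    c=g[v-9:v+10,u-9:u+10].astype(float);w=np.clip(c-110,0,None);yy,xx=np.mgrid[-9:10,-9:10]
    if w.sum()>0:
        U,V=u+(w*xx).sum()/w.sum(),v+(w*yy).sum()/w.sum();print(n,U,V,at(n,U,V,.006),c.max(),(w>0).sum())
E
```

```text
t 17.28 pos [0.469 0.4   0.251] jaw 27.0 down [ 0.002  0.002 -1.   ] q6 0.13 ft [-0.3 -0.5 -2. ] grip 0.295
shift [ 11.2 -19.  290.9] wx 0.001
rotvec [ 0.001 -0.001 -0.002]
[0.58400101 0.13252654 0.006     ]
scene 299.0358152686145 250.52309142318566 [0.5835816  0.13479301 0.006     ] 246.0 28
top 300.0921409214092 187.58536585365854 [0.5833735  0.13261216 0.006     ] 190.0 10
```

```bash
python3 -m pendant '[[0,-2,20,0,0,0,0],[0,-2,36,0,0,0,0],[0,-2,36,0,0,0,0],[0,-2,36,0,0,0,0],[0,-2,36,0,0,0,0],[0,-2,36,0,0,0,0],[0,-2,36,0,0,0,0],[0,-2,30,0,0,0,0],[0,-2,15,0,0,0,0],[0,0,0,0,0,0,0]]'>/dev/null; python3 go.py .5834 .1337 .20 27
```

```text
t 18.22 pos [0.582 0.131 0.239] jaw 27.3 down [-0.014 -0.003 -1.   ] q6 -0.37 ft [-0.7  0.4 -1.4] grip 0.293
shift [39.4  3.5 -1.8] wx 0.005
rotvec [ 0.005 -0.003  0.014]
```

Lower until the tip is about 20 mm above the glass (TCP about 0.152), then check.

```bash
python3 -m pendant '[[20,1,-1,0.005,-0.003,0.014,0],[20,1,0,0,0,0,0],[20,1,0,0,0,0,0],[20,1,0,0,0,0,0],[5,0,0,0,0,0,0],[0,0,0,0,0,0,0]]'>/dev/null; python3 go.py .5834 .1337 .132 27; python3 - <<'E'
from h import *;from cell import *;import cv2
p=np.array(state()["tool_pos"]);t=p-[0,0,.126];print("tip px",proj("scene",t),"cross px",proj("scene",[.5834,.1337,.006]))
cv2.imwrite("pics/v11.png",cv2.resize(get_image("scene")[190:290,250:350,::-1],(600,600),interpolation=3))
E
```

```text
t 18.72 pos [0.583 0.135 0.148] jaw 26.9 down [-0.004  0.001 -1.   ] q6 -0.35 ft [ 0.4 -0.1  0. ] grip 0.29
shift [15.9  0.3  1.4] wx -0.002
rotvec [-0.002 -0.003  0.004]
tip px [299.25744877 246.79130276] cross px [298.90144387 250.21423733]
```

View pics/v11.png

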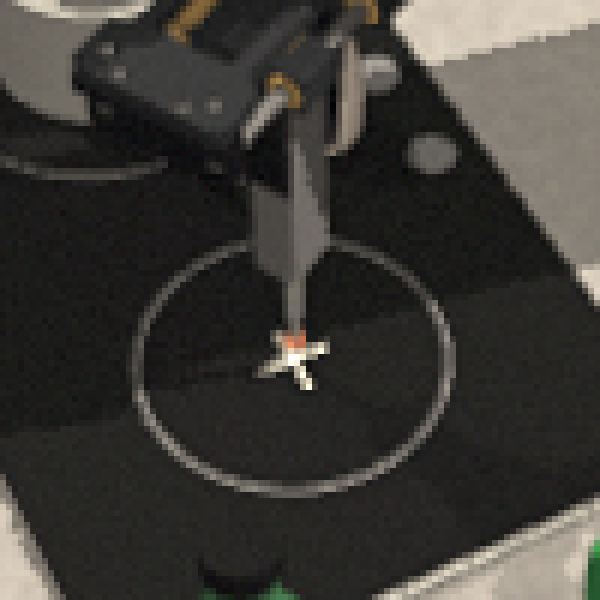

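The tip at (299,247.5) px lies on the expected line above the cross at (298.8,250) px. I'll lower in small steps.

```bash
python3 -m pendant '[[6,0,1,0,0,0.004,0],[6,0,0,0,0,0,0],[0,0,0,0,0,0,0]]'>/dev/null; python3 go.py .5834 .1337 .1245 27; for i in 1 2 3; do python3 -m pendant '[[2,0,0,0,0,0,0],[1,0,0,0,0,0,0]]' >/dev/null; python3 go.py .5834 .1337 .1245 27|head -2; done
```

```text
t 19.02 pos [0.584 0.135 0.138] jaw 26.9 down [ 0.003  0.003 -1.   ] q6 -0.36 ft [-0.5  0.1 -0.3] grip 0.293
shift [13.2 -0.9  0.9] wx -0.001
rotvec [-0.001 -0.002 -0.004]
t 19.18 pos [0.584 0.135 0.135] jaw 26.9 down [ 0.005  0.004 -1.   ] q6 -0.36 ft [ 0.1 -0.5 -1.9] grip 0.291
shift [11.  -1.3  0.8] wx -0.001
t 19.35 pos [0.584 0.135 0.133] jaw 26.9 down [ 0.006  0.004 -1.   ] q6 -0.36 ft [-0.1  0.1 -1.5] grip 0.292
shift [ 8.4 -1.6  0.7] wx -0.001
t 19.52 pos [0.585 0.135 0.13 ] jaw 26.9 down [ 0.006  0.004 -1.   ] q6 -0.36 ft [-1.3  0.5  0.5] grip 0.291
shift [ 5.6 -1.7  0.6] wx -0.001
```

```bash
for i in 1 2; do python3 -m pendant '[[2,0,0,0,0,0,0],[1,0,0,0,0,0,0]]' >/dev/null; python3 go.py .5834 .1337 .1245 27|head -2; done;  python3 -m pendant '[[0,0,0,0,0,0,0],[0,0,0,0,0,0,0],[0,0,0,0,0,0,0],[0,0,0,0,0,0,0]]' >/dev/null;python3 go.py .5834 .1337 .1245 27; python3 - <<'E'
from cell import *;import numpy as np
f=[]
for i in range(6): get_image("scene");f.append(state()["ft_force"])
print(np.mean(f,0),state()["tool_pos"])
E
```

```text
t 19.68 pos [0.585 0.135 0.127] jaw 26.9 down [ 0.007  0.004 -1.   ] q6 -0.36 ft [-0.7  0.6  0.8] grip 0.295
shift [ 2.6 -1.7  0.6] wx -0.001
t 19.85 pos [0.585 0.135 0.124] jaw 26.9 down [ 0.007  0.004 -1.   ] q6 -0.36 ft [-1.1 -0.2  2.5] grip 0.294
shift [-0.5 -1.8  0.6] wx -0.001
t 20.18 pos [0.585 0.135 0.124] jaw 26.9 down [ 0.007  0.004 -1.   ] q6 -0.36 ft [-1.2  0.1  2.2] grip 0.291
shift [-0.5 -1.7  0.6] wx -0.001
rotvec [-0.001 -0.001 -0.008]
[-1.20118094 -0.16813558  1.87520625] [0.58470088 0.1350452  0.12397207]
```

```bash
python3 - <<'E'
from cell import *;import cv2
im=get_image("scene")[:,:,::-1]
o=[cv2.resize(im[r:r+100,c:c+100],(400,400),interpolation=3) for r,c in((190,250),(60,190))]
cv2.imwrite("pics/v12.png",cv2.hconcat(o))
E
```

```text
(no output)
```

View pics/v12.png

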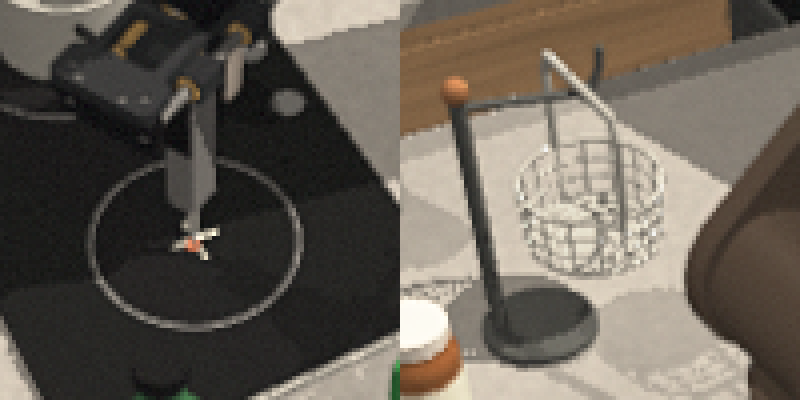

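The tip stands on the cross at crop (195,243), and the basket hangs on the hook. Handing in.

```bash
python3 -c "
from cell import *
print(hand_in())"
```

```text
the job is handed in; nothing more can be done
None
```

I hung the basket by its handle on the hook and let it go. Then I drew the grey thermometer straight up out of its block, and I handed in while holding it pressed on the small ring's cross. No verdict was reported.

- **Basket:** the last picture shows it still hanging level on the hook, with the gripper away from it.
- **Tip position:** by tool position and picture, the tip is within about 2 mm of the cross. The two cameras put the cross within about 2 mm of each other. The gripper was about 0.5° off upright.
- **Press:** the wrist force, plus my estimate of the thermometer's weight, comes to about 3.2 N. That and the tool height put the tip about 8–8.5 mm in. This is an estimate, because the tip joint can't be read directly.
- **Time:** the clock was at about 20.5 s of the allowed 72 s.
- **Corrections:** the first grip on the basket and the first grip on the thermometer were both off, because the arm drifted up. I redid each one before lifting.
- **Not checked:** I did not measure the other items' positions at the end. My planned paths kept clear of them, and none of the wrist readings I took showed an unexpected contact.

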